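# Tip the dominoes out of the box to the set angle

### The arm

A 6-joint arm with a two-finger parallel gripper is mounted at the origin on the work surface. World frame = base frame: x ahead of the robot, y to its left, z up, the work surface at z = 0. Lengths are in m, angles in rad, forces in N, time in s.
With the tool pointing down it reaches from about 0.225 to 0.875 m from the base axis. Payload 3.4 kg.
Tool frame: the origin (TCP) lies midway between the tips of the shut fingers; the grasp point (between the pads) lies 19 mm behind it; z points along the fingers, y is the line along which they close (so a half turn about z gives the same grasp; the last joint's range is limited). The gripper opens to 85 mm and grips with 20 to 120 N. Pads are 22 mm wide; open, the fingers measure 114 mm over their backs; the gripper's body (76 mm by 85 mm) begins 54 mm behind the grasp point. The pads swing forward as they close: fully open they stand 13 mm farther back than shut.
Start: joints at [-1.349, 0.276, 1.505, -0, 1.361, -0.121], TCP at [0.193, -0.542, 0.231] pointing down, gripper open.
Joint ranges: [-2.89, 2.89], [-0.75, 2.08], [0.22, 2.7], [-1.18, 4.32], [0.11, 2.71], [-2.7, 2.7]. Speed limits (rad/s): [2.57, 2.57, 3.14, 3.14, 3.14, 3.14].

### API

Orientations are given as a 3x3 rotation matrix whose columns are the frame's x, y, z axes.
In Python, from workcell import arm gives the robot as it stands.
- The arm moves only by the shell command python3 -m handwheel 'ROWS' [OPENING] [FORCE]. ROWS is JSON, a list of rows, each an object with "offset": the shift along the tool's x, y, z as a fraction of full scale, a list of three; "angular": the turn, a rotation vector about the tool's x, y, z as a fraction of full scale, a list of three. A call has 1 to 12 rows; each row shifts and turns the commanded pose from where the row before left it, along the tool's axes as they then stand; what a row does not reach is not made up. Full scale, the value 1, is 0.02 m for a shift and 0.08 rad for a turn. A row lasts 1/10 s, in which the tool goes at most 50 mm and 8.59 degrees, less where a joint would pass 70% of its speed; a pose out of reach is approached as far as the arm can. A call with a number of a shift or a turn outside -1 to 1 is refused whole. A call with a gripper value outside its range is refused whole. OPENING is the gripper command: -1 is fully open, 1 is shut, values between are in proportion, set as the call begins (- or left out, the last holds). The fingers move at their own pace and stop on an object; FORCE is the grip in N (left out, the last holds). Time passes only in rows, so rows that do not move let the fingers close. It gives the time, the measured TCP pose, the force, the opening and the grip force at its end, in the units of the state.
- arm.get_obs(): the state, without advancing time (a new reading comes with each control period).
- arm.get_image(name): name is "scene" or "top" or "wrist"; returns a dict with "image" (400x640x3 uint8, blue, green, red), "range_z" (400x640 float32, m along the optical axis (not along the pixel's ray), 0 where there is no reading), "fx", "fy", "cx", "cy" (pixels), "R" (3x3) and "t" (3): a world point X has camera coordinates R X + t; the wrist camera has in their place "T_tool_cam" (4x4, takes a point from camera to tool coordinates, whose origin is the TCP and whose axes are the flange's). Camera axes: x right, y down, z forward; pixel columns grow to the right and rows downward; lengths in m; the calibration is good to about 2 mm. A picture is of the moment at which its call begins: read the wrist's pose just before it.
- arm.close_job(): hands the job in; it is judged then, once.
The state is a dict: "clock": time; "joints": joint angles; "joint_vel": joint speeds; "effort": joint torques, N m; "tcp_pos": TCP position; "tcp_rot": TCP orientation; "ft_force": force on the tool from outside, world axes, zero at the start; "ft_torque": the same for the moment, N m; "gripper_width": opening from 0.0 (shut) to 1.0 (fully open); "finger_force": force on a finger pad.
Only numpy, scipy, OpenCV 4.12 (cv2) and the standard library are available. Lean on these libraries where they do the work, as an engineer would, in place of code of your own. Each camera call takes 0.05 s, during which the arm holds its last target. There are 200 camera calls.

### The job

Slide the orange-tabbed clip at the mouth of the blue domino box fully open and leave it open, then tip the box by its steel lever until its white line is in line with the red set pointer, not past it, and hold it there for two seconds. Both dominoes must slide out into the green-floored tray; then bring the box back fully level and let go, leaving the pointer and everything else on the table undisturbed.

Things in the scene. Friction and masses are not known exactly. Their poses are not given: they have to be found in the camera images.
- stand: wooden tipping stand, fixed to the table. Origin on the table, directly below the middle of the box's pivot line (85 mm up); x points out over the catch tray, y along the pivot line, z up. Base board from x = -135 to +205 mm, 170 mm wide, 12 mm thick. Two cheeks (y = +-37 mm, 8 mm thick, up to 94 mm above the table) carry the pivot.
- tray_floor (a point): middle of the floor of the stand's green-floored catch tray, 12 mm above the table, 100 mm in front of the pivot line. Inside of the tray: x = 0 to 197 mm, y = -76 to +76 mm in the stand's frame; walls up to 46 mm above the table.
- domino_box (a joint): tilt of the blue open-topped domino box, rad: 0 = level (against its stop), grows as its rear end (-x of the stand) rises and its mouth tips down to +x, up to 1.25. The hinge is stiff: the box stays where it is left; 2 to 6 N at the lever bar moves it. Tipped with the clip open, dominoes start to slide out from about 15 degrees.
- lever_bar (a point): middle of the free part of the box's steel tipping lever: a level round bar, 10 mm thick, along y of the stand, 30 mm either way, 105 mm above the pivot line (box level), 60 mm to its -y side; its +y end bends down as a post to the box. Turns with the box about the pivot line: pushed to +x of the stand it tips the box, to -x it levels it.
- box_tail (a point): point on the box, on the slippery steel floor of its 34 mm wide lane, 100 mm behind the pivot line; axes as the stand's when level, turning with the box. Box 126 mm long (pivot line to -x), 50 mm wide; lane floor level with the pivot line, walls up to 28 mm above it; a white line along its +y side passes through the pivot line.
- clip (a joint): sliding clip that blocks the box's mouth, m: 0 = shut, 0.042 = fully open; slides towards +y of the stand and stays where it is left (about 1.5 N). It is carried by the box.
- clip_tab (a point): point inside the clip's upright orange thumb tab, 18 mm below its top. Tab 10 mm (x) by 8 mm (y), standing from 20 to 68 mm above the pivot line; box walls and clip plate are below 28 mm. Clip shut, box level: 6 mm in x, 22 mm in y from the pivot line's middle, 135 mm above the table.
- set_pointer (a joint): angle of the red set pointer, rad, about the same pivot line and in the same sense as domino_box: the box lines up with it when the two values are equal. A red rod 6 mm thick, 125 mm long, just outside the +y cheek, pointing back (-x) and up; stiff, must stay as set.
- pointer_hub (a point): hub of the red set pointer, on the pivot line, 46 mm to +y; x axis along the rod (rod points to -x).
- pointer_tip (a point): free end of the red set pointer.
- domino_1_mid (a point): centre of ivory domino 1 (50 x 25 x 10 mm, 20 g), which starts flat in the box's lane, next to the mouth.
- domino_1: ivory domino 1; origin at the centre of its underside.
- domino_2_mid (a point): centre of ivory domino 2 (50 x 25 x 10 mm, 20 g), which starts flat in the box's lane, behind domino 1.
- domino_2: ivory domino 2; origin at the centre of its underside.
- tumbler_mid (a point): bystander: clear glass tumbler, 72 mm across, 110 mm high; its centre.
- ashtray_mid (a point): bystander: round stainless steel ashtray, 100 mm across, 28 mm high; its centre.
- saucer_mid (a point): bystander: green saucer, 140 mm across, 18 mm high; its centre.
- row_1_mid (a point): bystander: ivory domino standing on its long edge (25 mm high) on the wooden rack at the right (-y) side; its centre.
- row_2_mid (a point): bystander: ivory domino standing on its long edge (25 mm high) on the wooden rack at the right (-y) side; its centre.
- row_3_mid (a point): bystander: ivory domino standing on its long edge (25 mm high) on the wooden rack at the right (-y) side; its centre.
- row_4_mid (a point): bystander: ivory domino standing on its long edge (25 mm high) on the wooden rack at the right (-y) side; its centre.
There are look-alikes about, which are no part of the job. What is shaped like the domino_2 but pink is not meant.

How it is judged:
By the outcome, as a careful person would: the job done as asked, in the order asked, and still so for the second after the job is handed in, with the robot touching nothing.
It also fails if it takes over 54 s, if anything falls off the work surface, if the arm or the gripper's body presses on something with over 40 N, if the wrist force passes 120 N, or if a joint passes its speed limit or range.

## Working session

There is one attempt and no reset: what is moved stays moved. The work goes in short steps, Python scripts to look and compute and a shell command to move; the robot and the scene stay as the last step left them, time stands still between calls to the robot, and variables do not carry over. Pictures are saved under pics/ and viewed, at most 10 in all, crops included, and the job is handed in when it is done.

```bash
mkdir -p pics
cat > h.py <<'E'
import numpy as np, cv2, pickle
from workcell import arm
def snap(n,f):
    o=arm.get_obs(); d=arm.get_image(n)
    if 'R' not in d:
        T=np.eye(4);T[:3,:3]=o['tcp_rot'];T[:3,3]=o['tcp_pos'];W=T@np.array(d['T_tool_cam'])
        d['R']=W[:3,:3].T; d['t']=-d['R']@W[:3,3]
    pickle.dump(d,open(f'pics/{f}.pkl','wb')); cv2.imwrite(f'pics/{f}.png',d['image']); return d
def load(f): return pickle.load(open(f'pics/{f}.pkl','rb'))
def px2w(d,u,v,z=None,win=1):
    r=np.array([(u-d['cx'])/d['fx'],(v-d['cy'])/d['fy'],1.])
    R=np.array(d['R']);t=np.array(d['t']).ravel();c=-R.T@t
    if z is None:
        p=d['range_z'][v-win:v+win+1,u-win:u+win+1];p=p[p>0]
        return R.T@(r*np.median(p)-t)
    w=R.T@r; return c+w*(z-c[2])/w[2]
def w2px(d,X):
    c=np.array(d['R'])@np.array(X)+np.array(d['t']).ravel(); return np.array([d['fx']*c[0]/c[2]+d['cx'],d['fy']*c[1]/c[2]+d['cy']])
def crop(d,f,u0,v0,u1,v1,s): cv2.imwrite(f'pics/{f}.png',cv2.resize(d['image'][v0:v1,u0:u1],None,fx=s,fy=s,interpolation=cv2.INTER_CUBIC))
E
python3 -c "
from h import *
a=snap('scene','s0');b=snap('top','t0')
o=arm.get_obs();print(o['clock'],o['tcp_pos'],o['tcp_rot'])"
```

```text
0.1 [ 0.19315532 -0.54108699  0.23053689] [[ 9.41815654e-01  3.36129644e-01 -3.70169242e-04]
 [ 3.36129794e-01 -9.41814309e-01  1.60281033e-03]
 [ 1.90121378e-04 -1.63397677e-03 -9.99998647e-01]]
```

View pics/t0.png

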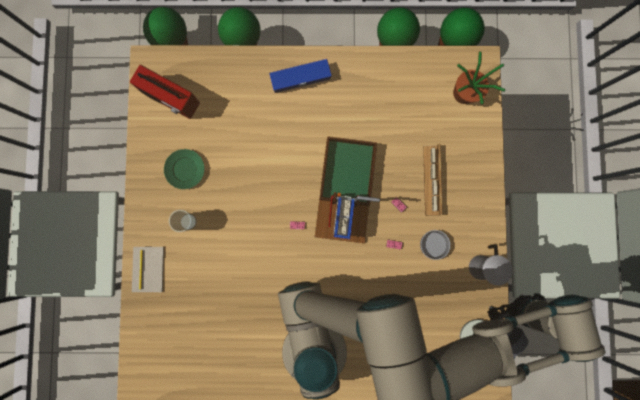

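View pics/s0.png

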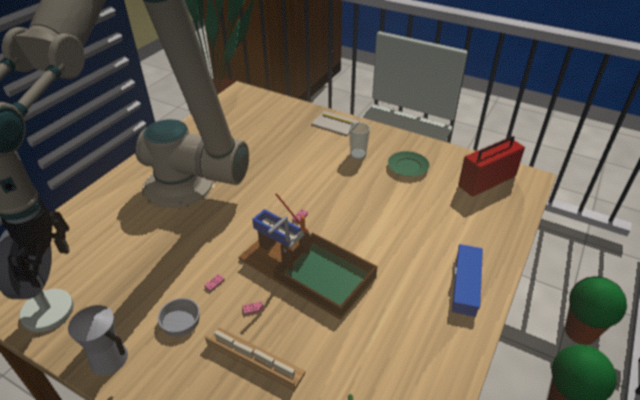

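The top view shows the stand and box at about (345,190), with the box at (344,217), the lever at about (365,199), and the pink look-alikes at (297,225), (399,205) and (394,244). The rack is at (433,180). I'll enlarge both views.

```bash
python3 -c "
from h import *
a=load('s0');b=load('t0')
A=cv2.resize(a['image'][180:320,220:385],(792,672))[:600]
crop(b,'t1',300,130,400,250,5);crop(a,'s1',230,185,390,305,5)"
```

```text
(no output)
```

View pics/t1.png

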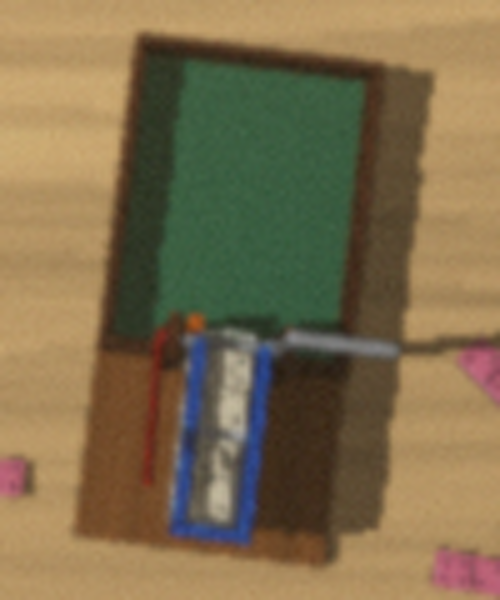

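View pics/s1.png

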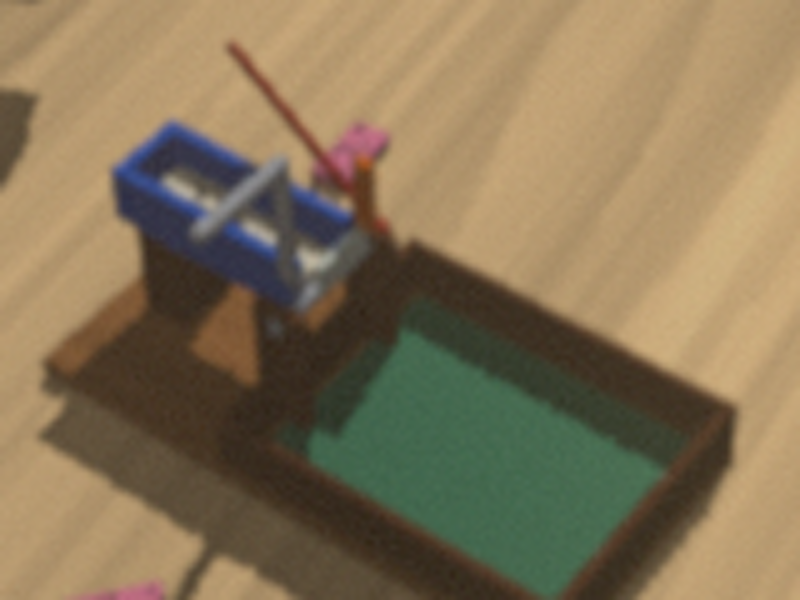

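```bash
cat > fit.py <<'E'
from h import *
from scipy.optimize import least_squares
a=load('s0');b=load('t0')
T=lambda u,v:(b,np.array([300+u/5-.4,130+v/5-.4])); S=lambda u,v:(a,np.array([230+u/5-.4,185+v/5-.4]))
obs=[(T(140,37),(205,85,46)),(T(382,68),(205,-85,46)),(T(75,535),(-135,85,12)),(T(330,562),(-135,-85,12)),(T(195,320),(6,22,153)),(T(398,348),(0,-90,190)),
(S(735,410),(205,85,46)),(S(45,368),(-135,-85,12)),(S(363,158),(6,22,153)),(S(200,232),(0,-90,190)),(T(148,485),None),(S(232,45),None)]
def W(p,l):
    c,s=np.cos(p[2]),np.sin(p[2]); l=np.array(l)/1e3
    return np.array([p[0]+c*l[0]-s*l[1],p[1]+s*l[0]+c*l[1],l[2]])
def res(p):
    r=[]
    for (d,uv),l in obs:
        if l is None: l=(-125*np.cos(p[3]),46,85+125*np.sin(p[3]))
        r.append(w2px(d,W(p,l))-uv)
    return np.array(r)
if __name__=='__main__':
    s=least_squares(lambda p:res(p).ravel(),[.5,-.1,0.,.6],loss='soft_l1')
    print(s.x);print(res(s.x).round(1).tolist())
    for n,l in dict(lever=(0,-60,190),tab=(6,22,153)).items(): print(n,W(s.x,l))
E
python3 fit.py
python3 -c "
from h import *
b=load('t0');a=load('s0')
print([px2w(b,*p) .round(3).tolist() for p in [(345,155),(437,243),(433,180),(399,205),(394,244),(180,220),(297,225)]])"
```

```text
[ 0.50278297 -0.0993616  -0.11771889  0.68553669]
[[-0.9, -1.3], [1.1, -1.4], [-0.3, 0.2], [-1.0, 1.0], [2.0, 0.4], [-1.0, 0.2], [1.3, -1.4], [-1.0, -1.6], [-1.1, 1.7], [0.1, 0.7], [-0.1, -0.5], [-0.2, 0.6]]
lever [ 0.49573614 -0.15894635  0.19      ]
tab [ 0.51132528 -0.07821854  0.153     ]
[[0.657, -0.103, 0.013], [0.36, -0.412, 0.005], [0.571, -0.398, 0.023], [0.487, -0.286, 0.008], [0.356, -0.267, 0.01], [0.433, 0.454, 0.011], [0.418, 0.059, 0.011]]
```

```bash
python3 -m handwheel '[{"offset":[0,0,-0.5],"angular":[0,0,-1]},{"offset":[0,0,-0.5],"angular":[0,0,-1]},{"offset":[0,0,-0.5],"angular":[0,0,-1]},{"offset":[0,0,-0.5],"angular":[0,0,-1]},{"offset":[0,0,-0.5],"angular":[0,0,-1]},{"offset":[0,0,-0.5],"angular":[0,0,-1]},{"offset":[0,0,-0.5],"angular":[0,0,-1]},{"offset":[0,0,-0.5],"angular":[0,0,-1]},{"offset":[0,0,0],"angular":[0,0,-1]},{"offset":[0,0,0],"angular":[0,0,-1]},{"offset":[0,0,0],"angular":[0,0,-1]},{"offset":[0,0,0],"angular":[0,0,-1]}]' 1; python3 -m handwheel '[{"offset":[0,0,0],"angular":[0,0,-1]},{"offset":[0,0,0],"angular":[0,0,-0.88]}]'
cat > go.py <<'E'
import sys
from h import *
# stand pose
P=[float(x) for x in open('stand.txt').read().split()]
def loc(X):
    c,s=np.cos(P[2]),np.sin(P[2]); d=np.array(X)-[P[0],P[1],0]
    return np.array([c*d[0]+s*d[1],-s*d[0]+c*d[1],d[2]])
def wld(l):
    c,s=np.cos(P[2]),np.sin(P[2]); return np.array([P[0]+c*l[0]-s*l[1],P[1]+s*l[0]+c*l[1],l[2]])
def need(l):
    o=arm.get_obs(); R=np.array(o['tcp_rot']); dx=R.T@(wld(np.array(l)/1e3)-o['tcp_pos'])
    c,s=np.cos(P[2]),np.sin(P[2]); Rs=np.array([[c,-s,0],[s,c,0],[0,0,1]])
    print('clk',round(o['clock'],2),'local mm',(loc(o['tcp_pos'])*1e3).round(1),'need units',(dx/.02).round(2)); 
    print('R in stand',(Rs.T@R).round(3).tolist(),'F',np.round(Rs.T@o['ft_force'],1),'w',o['gripper_width'])
if __name__=='__main__': need([float(x) for x in sys.argv[1:4]])
E
echo 0.5028 -0.0994 -0.1177 > stand.txt
python3 go.py 0 -10 300; python3 -c "
from h import *
d=arm.get_image('wrist');print(np.round(d['T_tool_cam'],3),d['fx'])"
```

```text
clock: 1.3
tcp_pos: [0.1932, -0.5413, 0.3108]
tcp_rot: [[0.262, 0.965, -0.0], [0.965, -0.262, 0.001], [0.001, -0.001, -1.0]]
ft_force: [0.3, 0.2, -1.2]
gripper_width: -0.003
finger_force: 0.0
clock: 1.5
tcp_pos: [0.1932, -0.5413, 0.3107]
tcp_rot: [[0.114, 0.993, -0.0], [0.993, -0.114, 0.001], [0.001, -0.0, -1.0]]
ft_force: [0.3, 0.1, -0.3]
gripper_width: -0.0
finger_force: 0.0
clk 1.5 local mm [-255.6 -475.2  310.7] need units [23.22 12.85  0.56]
R in stand [[-0.003, 1.0, -0.0], [1.0, 0.003, 0.001], [0.001, -0.0, -1.0]] F [ 0.3  0.1 -0.3] w -0.00011040421350060255
[[ 0.    -0.965 -0.262  0.066]
 [ 1.     0.    -0.001  0.001]
 [ 0.001 -0.262  0.965 -0.142]
 [ 0.     0.     0.     1.   ]] 345.0967387797142
```

```bash
python3 -m handwheel '[{"offset":[1,0.55,0],"angular":[0,0,0]},{"offset":[1,0.55,0],"angular":[0,0,0]},{"offset":[1,0.55,0],"angular":[0,0,0]},{"offset":[1,0.55,0],"angular":[0,0,0]},{"offset":[1,0.55,0],"angular":[0,0,0]},{"offset":[1,0.55,0],"angular":[0,0,0]},{"offset":[1,0.55,0],"angular":[0,0,0]},{"offset":[1,0.55,0],"angular":[0,0,0]},{"offset":[1,0.55,0],"angular":[0,0,0]},{"offset":[1,0.55,0],"angular":[0,0,0]},{"offset":[1,0.55,0],"angular":[0,0,0]},{"offset":[1,0.55,0],"angular":[0,0,0]}]' >/dev/null;  python3 -m handwheel '[{"offset":[1,0.5,0],"angular":[0,0,0]},{"offset":[1,0.5,0],"angular":[0,0,0]},{"offset":[1,0.5,0],"angular":[0,0,0]},{"offset":[1,0.5,0],"angular":[0,0,0]},{"offset":[1,0.5,0],"angular":[0,0,0]},{"offset":[1,0.5,0],"angular":[0,0,0]},{"offset":[1,0.5,0],"angular":[0,0,0]},{"offset":[1,0.4,0],"angular":[0,0,0]},{"offset":[1,0.4,0],"angular":[0,0,0]},{"offset":[1,0.4,0],"angular":[0,0,0]},{"offset":[1,0.4,0],"angular":[0,0,0]},{"offset":[0.2,0,0],"angular":[0,0,0]}]' >/dev/null
python3 -c "
from h import *
import go
go.need([0,-10,300])
d=snap('wrist','w0');import pickle
for l in [(0,-60,190),(6,22,153),(0,46,85),(-97,46,164)]: print(l,w2px(d,go.wld(np.array(l)/1e3)).round())
"
```

```text
clk 3.95 local mm [-21.1  -9.6 310.9] need units [-0.02  1.05  0.54]
R in stand [[-0.001, 1.0, -0.0], [1.0, 0.001, 0.001], [0.001, -0.0, -1.0]] F [-1.1 -0.6 -0.4] w -0.002381616179390639
(0, -60, 190) [345. 248.]
(6, 22, 153) [351. 143.]
(0, 46, 85) [340. 112.]
(-97, 46, 164) [227. 115.]
```

View pics/w0.png

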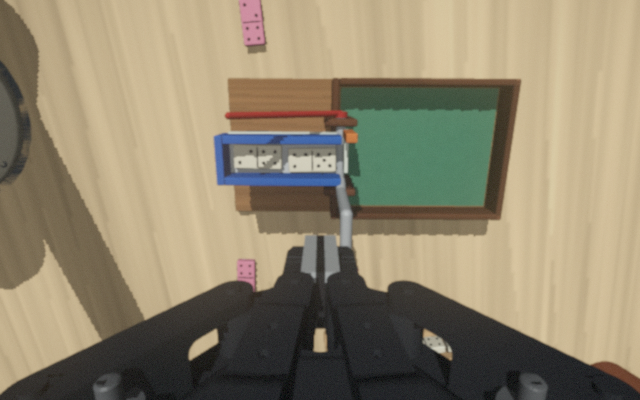

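The wrist view shows the tray corners at (519,80) and (500,218), base corners at (229,79) and (237,211), and the orange tab at (352,137). The red rod runs from (228,115) to (346,113). I'll refine the fit with these.

```bash
cat > fit2.py <<'E'
from fit import *
import fit
w=load('w0'); 
fit.obs=[((w,np.array(p)),l) for p,l in [((519,80),(205,85,46)),((500,218),(205,-85,46)),((229,79),(-135,85,12)),((237,211),(-135,-85,12)),((352,137),(6,22,153)),((228,115),None)]]+fit.obs[-2:]
s=least_squares(lambda p:fit.res(p).ravel(),[.5,-.1,-.12,.6],loss='soft_l1')
print(s.x);print(fit.res(s.x).round(1).tolist())
open('stand.txt','w').write(' '.join(map(str,s.x)))
import go
hsv=cv2.cvtColor(w['image'],cv2.COLOR_BGR2HSV)
m=((hsv[...,0]<6)|(hsv[...,0]>174))&(hsv[...,1]>150)
m[:100]=0;m[125:]=0;m[:,:220]=0;m[:,360:]=0
vs,us=np.nonzero(m)
Q=np.array([go.loc(px2w(w,u,v,win=0)) for u,v in zip(us,vs) if w['range_z'][v,u]>0])*1e3
i=np.argsort(us)
print(len(Q))
for x in range(-120,10,10):
    q=Q[abs(Q[:,0]-x)<5]; 
    if len(q): print(x,len(q),np.median(q,0).round(1),q[:,2].max().round(1))
E
python3 fit2.py
```

```text
[ 0.50343653 -0.09956997 -0.11686178  0.68664657]
[[3.8, -4.5], [1.8, 1.6], [-2.5, -1.6], [-1.6, 0.0], [-0.3, 6.1], [-0.1, 0.1], [0.0, -0.7], [-0.0, 0.7]]
587
-100 17 [-96.3  46.2 166.7] 168.7
-90 72 [-89.7  46.4 162. ] 166.0
-80 73 [-80.3  46.5 154. ] 159.4
-70 65 [-70.1  46.3 145.7] 150.1
-60 59 [-60.5  46.  137.4] 142.4
-50 53 [-50.7  45.8 129.4] 134.1
-40 45 [-40.2  46.3 121.1] 125.8
-30 54 [-30.2  46.1 112.6] 117.2
-20 47 [-20.5  45.9 103.6] 108.4
-10 51 [-9.4 45.7 95.1] 100.9
0 51 [-0.8 44.5 91.1] 93.0
```

```bash
cat > meas.py <<'E'
import sys
from h import *
import go
w=load('w0'); hsv=cv2.cvtColor(w['image'],cv2.COLOR_BGR2HSV); H,S,V=hsv[...,0],hsv[...,1],hsv[...,2]
def pts(m,box):
    k=np.zeros_like(m);u0,v0,u1,v1=box;k[v0:v1,u0:u1]=m[v0:v1,u0:u1]
    vs,us=np.nonzero(k&(w['range_z']>0)); return np.array([go.loc(px2w(w,u,v,win=0)) for u,v in zip(us,vs)])*1e3
q=pts(((H<5)|(H>175))&(S>150),(220,100,345,125)); 
for lo in (-95,-80):
    k=(q[:,0]<-15)&(q[:,0]>lo); p=cv2.fitLine(q[k][:,[0,2]].astype(np.float32),cv2.DIST_HUBER,0,.01,.01).ravel(); print('rod',np.arctan(-p[1]/p[0]),'z at x=0',p[3]-p[2]*p[1]/p[0])
o=pts((H>6)&(H<14)&(S>200),(335,120,370,150)); t=o[o[:,2]>o[:,2].max()-4]; print('tab',len(o),np.median(t,0),t.min(0),t.max(0))
l=pts((S<60),(335,205,358,245)); l=l[l[:,2]>150]; print('lever',len(l),np.median(l,0),l.min(0),l.max(0))
E
python3 meas.py
```

```text
rod 0.6910099 z at x=0 87.74802
rod 0.68801826 z at x=0 87.97493Traceback (most recent call last):
  File "meas.py", line 11, in <module>
    o=pts((H>6)&(H<14)&(S>200),(335,120,370,150)); t=o[o[:,2]>o[:,2].max()-4]; print('tab',len(o),np.median(t,0),t.min(0),t.max(0))
                                                       ~^^^^^
IndexError: too many indices for array: array is 1-dimensional, but 2 were indexed
```

```bash
sed -i 's/(H>6)&(H<14)&(S>200)/(H>5)\&(H<20)\&(S>120)\&(V>120)/' meas.py; python3 meas.py; python3 go.py 6 -2 170
```

```text
rod 0.6910099 z at x=0 87.74802
rod 0.68801826 z at x=0 87.97493
tab 137 [  5.36547939  26.38786928 152.73976036] [  0.90780289  22.77095433 150.98025447] [  9.76351276  29.87527023 154.56953169]
lever 496 [ -1.57910826 -37.80738684 193.61947505] [-15.23328379 -55.34076366 167.14334392] [  3.91205131   1.40763406 324.09693291]
clk 4.0 local mm [-22.3 -10.  310.9] need units [0.39 1.42 7.05]
R in stand [[-0.001, 1.0, -0.001], [1.0, 0.001, 0.001], [0.001, -0.001, -1.0]] F [-0.3  0.4 -0.6] w -0.0012985552236136095
```

```bash
python3 -m handwheel '[{"offset":[0.5,0.7,0.8],"angular":[0,0,0]},{"offset":[0,0.72,1],"angular":[0,0,0]},{"offset":[0,0,1],"angular":[0,0,0]},{"offset":[0,0,1],"angular":[0,0,0]},{"offset":[0,0,1],"angular":[0,0,0]},{"offset":[0,0,1],"angular":[0,0,0]},{"offset":[0,0,1],"angular":[0,0,0]},{"offset":[0,0,0.8],"angular":[0,0,0]},{"offset":[0,0,0.7],"angular":[0,0,0]},{"offset":[0,0,0.5],"angular":[0,0,0]},{"offset":[0,0,0],"angular":[0,0,0]}]'; python3 go.py 6 49 135
python3 -m handwheel '[{"offset":[0.2,0,0],"angular":[0,0,0]},{"offset":[0.2,0,0],"angular":[0,0,0]},{"offset":[0.2,0,0],"angular":[0,0,0]},{"offset":[0.2,0,0],"angular":[0,0,0]},{"offset":[0.2,0,0],"angular":[0,0,0]},{"offset":[0.2,0,0],"angular":[0,0,0]},{"offset":[0.2,0,0],"angular":[0,0,0]},{"offset":[0.2,0,0],"angular":[0,0,0]}]'; python3 go.py 6 49 135
```

```text
clock: 5.1
tcp_pos: [0.5082, -0.102, 0.1339]
tcp_rot: [[0.118, 0.993, -0.003], [0.993, -0.118, 0.001], [0.0, -0.003, -1.0]]
ft_force: [0.0, 0.1, -0.5]
gripper_width: 0.003
finger_force: 0.0
clk 5.1 local mm [  5.   -1.8 133.9] need units [ 2.54  0.05 -0.05]
R in stand [[0.002, 1.0, -0.003], [1.0, -0.002, 0.0], [0.0, -0.003, -1.0]] F [ 0.   0.1 -0.5] w 0.002751860152082744
clock: 5.9
tcp_pos: [0.5135, -0.0696, 0.1354]
tcp_rot: [[0.117, 0.993, 0.0], [0.993, -0.117, -0.0], [-0.0, 0.0, -1.0]]
ft_force: [0.9, -1.2, 0.1]
gripper_width: -0.001
finger_force: 0.6
clk 5.9 local mm [  6.5  30.9 135.4] need units [ 0.9  -0.02  0.02]
R in stand [[0.001, 1.0, 0.0], [1.0, -0.001, -0.0], [-0.0, 0.0, -1.0]] F [ 1.1 -1.1  0.1] w -0.0008069530873561387
```

Sliding at about 1 N. I'll continue to the end.

```bash
python3 -m handwheel '[{"offset":[0.2,0,0],"angular":[0,0,0]},{"offset":[0.2,0,0],"angular":[0,0,0]},{"offset":[0.2,0,0],"angular":[0,0,0]},{"offset":[0.2,0,0],"angular":[0,0,0]},{"offset":[0.05,0,0],"angular":[0,0,0]},{"offset":[0.05,0,0],"angular":[0,0,0]}]'; python3 go.py 6 49 135;  python3 -m handwheel '[{"offset":[0.1,0,0],"angular":[0,0,0]},{"offset":[0.05,0,0],"angular":[0,0,0]}]'; python3 go.py 6 49 135
```

```text
clock: 6.5
tcp_pos: [0.5153, -0.0521, 0.1352]
tcp_rot: [[0.117, 0.993, -0.0], [0.993, -0.117, -0.001], [-0.001, -0.0, -1.0]]
ft_force: [-0.5, -2.2, 0.6]
gripper_width: 0.003
finger_force: 1.5
clk 6.5 local mm [  6.2  48.5 135.2] need units [ 0.02 -0.01  0.01]
R in stand [[0.0, 1.0, -0.0], [1.0, -0.0, -0.001], [-0.001, -0.0, -1.0]] F [-0.2 -2.3  0.6] w 0.0029484836427902195
clock: 6.7
tcp_pos: [0.5153, -0.0515, 0.1351]
tcp_rot: [[0.116, 0.993, -0.001], [0.993, -0.116, -0.005], [-0.006, -0.0, -1.0]]
ft_force: [-0.4, -9.1, -1.3]
gripper_width: 0.0
finger_force: 4.9
clk 6.7 local mm [  6.2  49.1 135.1] need units [-0.   -0.01  0.01]
R in stand [[-0.001, 1.0, -0.0], [1.0, 0.001, -0.006], [-0.006, -0.0, -1.0]] F [ 0.6 -9.1 -1.3] w 0.00041662898864956656
```

```bash
python3 -m handwheel '[{"offset":[-0.3,0,0],"angular":[0,0,0]},{"offset":[-0.5,0,-0.5],"angular":[0,0,0]},{"offset":[0,0,-1],"angular":[0,0,0]},{"offset":[0,0,-1],"angular":[0,0,0]},{"offset":[0,0,-1],"angular":[0,0,0]},{"offset":[0,0,-1],"angular":[0,0,0]},{"offset":[-0.5,-0.1,-1],"angular":[0,0,0]},{"offset":[-1,-0.2,-0.2],"angular":[0,0,0]},{"offset":[-1,0,0],"angular":[0,0,0]},{"offset":[-1,0,0],"angular":[0,0,0]},{"offset":[-1,0,0],"angular":[0,0,0]},{"offset":[-0.2,0,0],"angular":[0,0,0]}]' -0.2 20 >/dev/null; python3 -c "
from h import *
import go
go.need([0,-60,171])
d=snap('wrist','w1')
for l in [(0,-60,190),(0,-90,190),(6,64,153)]: print(l,w2px(d,go.wld(np.array(l)/1e3)).round())
"
```

```text
clk 7.9 local mm [ 2.000e-01 -6.010e+01  2.499e+02] need units [ 0.01 -0.01  3.94]
R in stand [[0.003, 1.0, 0.001], [1.0, -0.003, -0.0], [-0.0, 0.001, -1.0]] F [-0.3  1.   0.6] w 0.6011994378192117
(0, -60, 190) [319. 213.]
(0, -90, 190) [319. 257.]
(6, 64, 153) [328.   5.]
```

View pics/w1.png

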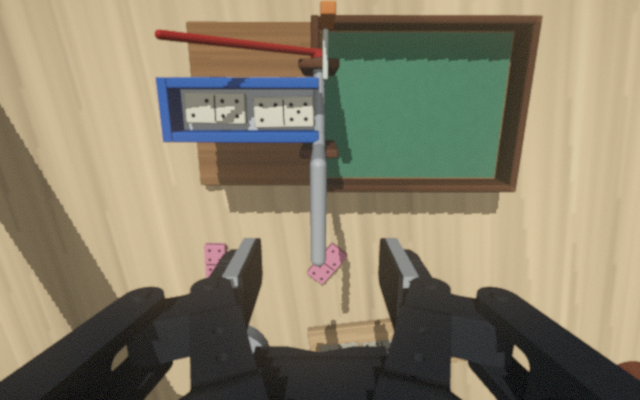

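The clip tab is at (328,8), at the open end of its travel. The lever bar runs (318,160)–(319,262), centred between the fingers. I'll descend and grip.

```bash
python3 -m handwheel '[{"offset":[0,0,1],"angular":[0,0,0]},{"offset":[0,0,1],"angular":[0,0,0]},{"offset":[0,0,1],"angular":[0,0,0]},{"offset":[0,0,0.6],"angular":[0,0,0]},{"offset":[0,0,0.3],"angular":[0,0,0]},{"offset":[0,0,0],"angular":[0,0,0]}]' - 20 >/dev/null; python3 -m handwheel '[{"offset":[0,0,0],"angular":[0,0,0]},{"offset":[0,0,0],"angular":[0,0,0]},{"offset":[0,0,0],"angular":[0,0,0]},{"offset":[0,0,0],"angular":[0,0,0]},{"offset":[0,0,0],"angular":[0,0,0]},{"offset":[0,0,0],"angular":[0,0,0]},{"offset":[0,0,0],"angular":[0,0,0]},{"offset":[0,0,0],"angular":[0,0,0]}]' 1 20;python3 go.py 0 -60 171
```

```text
clock: 9.35
tcp_pos: [0.4968, -0.1577, 0.1721]
tcp_rot: [[0.117, 0.993, 0.0], [0.993, -0.117, -0.001], [-0.0, 0.001, -1.0]]
ft_force: [-1.8, 0.2, 5.9]
gripper_width: 0.107
finger_force: 19.7
clk 9.35 local mm [  0.2 -58.5 172.1] need units [-0.08 -0.01  0.05]
R in stand [[0.001, 1.0, 0.001], [1.0, -0.001, -0.0], [-0.0, 0.001, -1.0]] F [-1.8 -0.1  5.9] w 0.10740036948588522
```

```bash
python3 -m handwheel '[{"offset":[0,0.236,0.005],"angular":[0,0,0]},{"offset":[0,0.236,0.016],"angular":[0,0,0]},{"offset":[0,0.235,0.027],"angular":[0,0,0]},{"offset":[0,0.233,0.037],"angular":[0,0,0]},{"offset":[0,0.231,0.048],"angular":[0,0,0]},{"offset":[0,0.229,0.058],"angular":[0,0,0]},{"offset":[0,0.226,0.068],"angular":[0,0,0]},{"offset":[0,0.223,0.078],"angular":[0,0,0]},{"offset":[0,0.219,0.088],"angular":[0,0,0]},{"offset":[0,0.215,0.098],"angular":[0,0,0]},{"offset":[0,0.21,0.107],"angular":[0,0,0]},{"offset":[0,0.205,0.117],"angular":[0,0,0]}]'
python3 -c "
from h import *
import go
go.need([105*np.sin(.67),-60,172-105*(1-np.cos(.67))])
d=snap('wrist','w2');snap('scene','s2')
crop(d,'w2c',120,0,520,300,2)"
```

```text
clock: 10.55
tcp_pos: [0.5508, -0.1642, 0.1562]
tcp_rot: [[0.117, 0.993, 0.0], [0.993, -0.117, -0.001], [-0.001, 0.0, -1.0]]
ft_force: [-5.0, -1.8, 6.3]
gripper_width: 0.111
finger_force: 20.2
clk 10.55 local mm [ 54.6 -58.7 156.2] need units [-0.06  0.53  0.34]
R in stand [[0.001, 1.0, 0.0], [1.0, -0.001, -0.001], [-0.001, 0.0, -1.0]] F [-4.7 -2.4  6.3] w 0.11080502351108129
```

View pics/w2c.png

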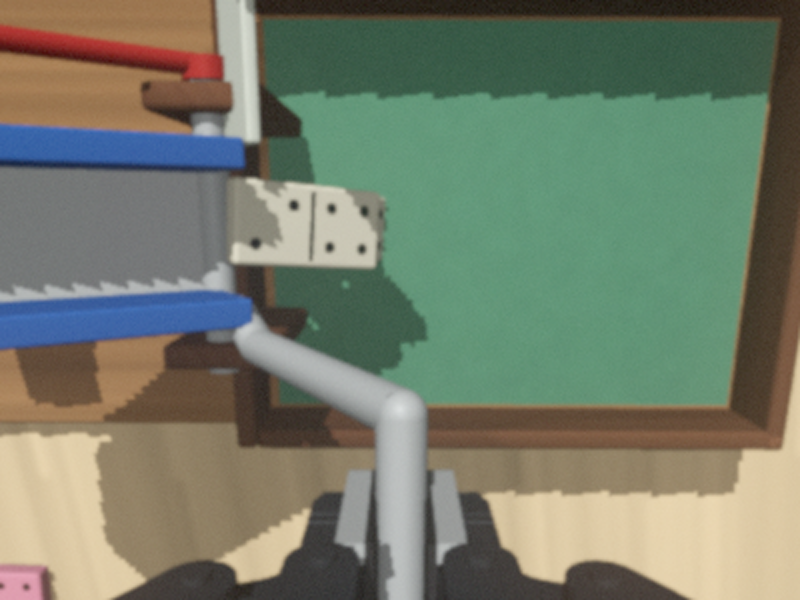

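A domino is leaving the mouth at about (310,225) in the crop. I'll continue to slightly under the pointer, then measure the tilt against the rod with depth.

```bash
python3 -m handwheel '[{"offset":[0,0.13,0.08],"angular":[0,0,0]},{"offset":[0,0.13,0.085],"angular":[0,0,0]},{"offset":[0,0.13,0.085],"angular":[0,0,0]},{"offset":[0,0.13,0.09],"angular":[0,0,0]},{"offset":[0,0,0],"angular":[0,0,0]}]' >/dev/null
cat > tilt.py <<'E'
import sys
from h import *
import go
go.need([105*np.sin(.685),-60,172-105*(1-np.cos(.685))])
l=go.loc(arm.get_obs()['tcp_pos'])*1e3; print('lever tilt',np.arcsin((l[0]-.2)/105), np.arctan2(l[0]-.2,l[2]+18-85))
n=sys.argv[1]; w=snap('wrist','w'+n); s=snap('scene','s'+n)
def slope(w,mask,sel):
    vs,us=np.nonzero(mask&(w['range_z']>0)); r=w['range_z'][vs,us]
    C=np.stack([(us-w['cx'])/w['fx']*r,(vs-w['cy'])/w['fy']*r,r],1)-np.array(w['t']).ravel()
    q=np.array([go.loc(x) for x in C@np.array(w['R'])])*1e3
    q=q[sel(q)]; 
    if len(q)<20: return len(q)
    p=cv2.fitLine(q[:,[0,2]].astype(np.float32),cv2.DIST_HUBER,0,.01,.01).ravel(); return len(q),np.arctan(-p[1]/p[0]),'z0',p[3]-p[2]*p[1]/p[0]
for nm,d in (('wrist',w),('scene',s)):
    hsv=cv2.cvtColor(d['image'],cv2.COLOR_BGR2HSV);H,S,V=cv2.split(hsv)
    print(nm,'rod',slope(d,((H<5)|(H>175))&(S>140),lambda q:(abs(q[:,1]-46)<6)&(q[:,0]<-12)&(q[:,0]>-100)&(q[:,2]>88)))
    for sg in (1,-1): print('  wall',sg,slope(d,(H>105)&(H<125)&(S>120),lambda q:(abs(q[:,1]-sg*21)<3.5)&(q[:,0]<10)&(q[:,0]>-80)&(q[:,2]>108-q[:,0]*.6)))
    print('  lane',slope(d,(S<70),lambda q:(abs(q[:,1])<13)&(q[:,0]<-10)&(q[:,0]>-90)&(q[:,2]>80)))
E
python3 tilt.py 3
```

```text
clk 11.15 local mm [ 64.8 -58.6 149.1] need units [-0.07  0.08  0.04]
R in stand [[0.001, 1.0, -0.0], [1.0, -0.001, -0.0], [-0.0, -0.0, -1.0]] F [-3.2 -3.1 -0.2] w 0.10764213376443404
lever tilt 0.6623716456092845 0.6664537310144701
wrist rod (2025, np.float32(0.6920462), 'z0', np.float32(87.793686))
  wall 1 (3412, np.float32(0.6789157), 'z0', np.float32(120.401276))
  wall -1 (4209, np.float32(0.6767403), 'z0', np.float32(119.86679))
  lane (10270, np.float32(0.67930657), 'z0', np.float32(84.30651))
scene rod 0
  wall 1 18
  wall -1 (75, np.float32(0.68454933), 'z0', np.float32(118.86184))
  lane (282, np.float32(1.5610286), 'z0', np.float32(-7821.8975))
```

The box reads 0.678 and the rod 0.692 with the same camera. I'll nudge by about 0.008 and hold.

```bash
python3 -m handwheel '[{"offset":[0,0.033,0.026],"angular":[0,0,0]},{"offset":[0,0,0],"angular":[0,0,0]},{"offset":[0,0,0],"angular":[0,0,0]}]' >/dev/null
python3 tilt.py 4; python3 -c "
from h import *
d=load('w4');crop(d,'w4c',0,0,640,400,1.25)"
```

```text
clk 11.55 local mm [ 64.9 -58.6 149. ] need units [-0.07  0.07  0.03]
R in stand [[0.001, 1.0, -0.0], [1.0, -0.001, -0.001], [-0.001, -0.0, -1.0]] F [-3.6 -2.5  1.1] w 0.10518878599856828
lever tilt 0.6644283057352188 0.6685913903862775
wrist rod (2018, np.float32(0.693004), 'z0', np.float32(87.69064))
  wall 1 (3390, np.float32(0.6809137), 'z0', np.float32(120.42225))
  wall -1 (4246, np.float32(0.6808286), 'z0', np.float32(119.83117))
  lane (10247, np.float32(0.6819088), 'z0', np.float32(84.250595))
scene rod 0
  wall 1 19
  wall -1 (72, np.float32(0.69216037), 'z0', np.float32(118.300125))
  lane (283, np.float32(1.5583973), 'z0', np.float32(-5987.617))
```

View pics/w4c.png

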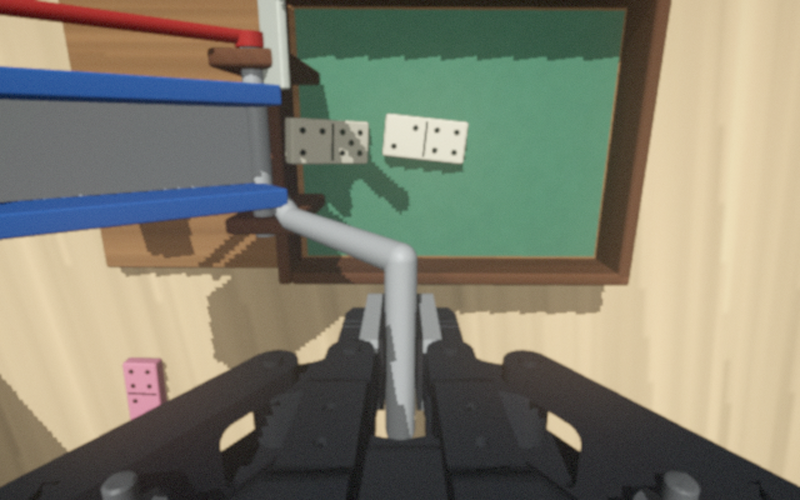

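Both dominoes are out, at (425,138) and (327,140); the second is close to the mouth. One more nudge, then I'll hold and check that domino's height.

```bash
python3 -m handwheel '[{"offset":[0,0.025,0.02],"angular":[0,0,0]},{"offset":[0,0,0],"angular":[0,0,0]},{"offset":[0,0,0],"angular":[0,0,0]}]' >/dev/null
python3 tilt.py 5; python3 -c "
from h import *
import go
d=load('w5')
for p in [(236,112),(245,112),(255,112),(265,112),(275,112),(288,112),(293,106),(315,112),(340,112),(365,112)]: print(p,(go.loc(px2w(d,*p))*1e3).round(1))"
```

```text
clk 11.95 local mm [ 65.3 -58.7 148.7] need units [-0.07  0.06  0.02]
R in stand [[0.001, 1.0, -0.001], [1.0, -0.001, -0.001], [-0.001, -0.001, -1.0]] F [-4.5 -3.9  1.8] w 0.10641391852129511
lever tilt 0.6682842980814977 0.6723512360166931
wrist rod (2020, np.float32(0.69301057), 'z0', np.float32(87.74649))
  wall 1 (3378, np.float32(0.68455404), 'z0', np.float32(120.56986))
  wall -1 (4244, np.float32(0.6859034), 'z0', np.float32(119.95573))
  lane (10226, np.float32(0.68526), 'z0', np.float32(84.31348))
scene rod 0
  wall 1 15
  wall -1 (84, np.float32(0.6812947), 'z0', np.float32(119.65195))
  lane (289, np.float32(1.5622796), 'z0', np.float32(-9010.545))
(236, 112) [ 8.1  0.5 47.9]
(245, 112) [13.5  0.4 44.4]
(255, 112) [19.6  0.3 39.8]
(265, 112) [25.8  0.1 34.5]
(275, 112) [32.4 -0.  29.5]
(288, 112) [41.4 -0.2 23. ]
(293, 106) [45.1  4.1 19.8]
(315, 112) [61.8 -0.3 21.7]
(340, 112) [80.8 -0.3 21.9]
(365, 112) [99.8 -0.3 21.4]
```

Box at 0.685 against rod at 0.693: in line and just short. Holding 2.4 s.

```bash
python3 -m handwheel '[{"offset":[0,0,0],"angular":[0,0,0]},{"offset":[0,0,0],"angular":[0,0,0]},{"offset":[0,0,0],"angular":[0,0,0]},{"offset":[0,0,0],"angular":[0,0,0]},{"offset":[0,0,0],"angular":[0,0,0]},{"offset":[0,0,0],"angular":[0,0,0]},{"offset":[0,0,0],"angular":[0,0,0]},{"offset":[0,0,0],"angular":[0,0,0]},{"offset":[0,0,0],"angular":[0,0,0]},{"offset":[0,0,0],"angular":[0,0,0]},{"offset":[0,0,0],"angular":[0,0,0]},{"offset":[0,0,0],"angular":[0,0,0]}]' >/dev/null
python3 -m handwheel '[{"offset":[0,0,0],"angular":[0,0,0]},{"offset":[0,0,0],"angular":[0,0,0]},{"offset":[0,0,0],"angular":[0,0,0]},{"offset":[0,0,0],"angular":[0,0,0]},{"offset":[0,0,0],"angular":[0,0,0]},{"offset":[0,0,0],"angular":[0,0,0]},{"offset":[0,0,0],"angular":[0,0,0]},{"offset":[0,0,0],"angular":[0,0,0]},{"offset":[0,0,0],"angular":[0,0,0]},{"offset":[0,0,0],"angular":[0,0,0]},{"offset":[0,0,0],"angular":[0,0,0]},{"offset":[0,0,0],"angular":[0,0,0]}]' >/dev/null
python3 tilt.py 6 | head -7;python3 -c "
from h import *
import go
d=load('w6')
for p in [(236,112),(265,112),(288,112),(340,112)]: print(p,(go.loc(px2w(d,*p))*1e3).round(1))"
```

```text
clk 14.45 local mm [ 65.3 -58.6 148.7] need units [-0.07  0.06  0.02]
R in stand [[0.001, 1.0, -0.001], [1.0, -0.001, -0.001], [-0.001, -0.001, -1.0]] F [-3.3 -3.3  2. ] w 0.10781501098252196
lever tilt 0.6681622952382688 0.6723287601227681
wrist rod (2012, np.float32(0.6916149), 'z0', np.float32(87.790054))
  wall 1 (3409, np.float32(0.68454957), 'z0', np.float32(120.555725))
  wall -1 (4198, np.float32(0.68293905), 'z0', np.float32(120.10693))
  lane (10232, np.float32(0.6848749), 'z0', np.float32(84.33301))
(236, 112) [ 8.   0.5 47.8]
(265, 112) [25.9  0.2 35.1]
(288, 112) [41.4 -0.2 23.3]
(340, 112) [80.8 -0.3 21.7]
```

```bash
python3 -m handwheel '[{"offset":[0,-0.195,-0.147],"angular":[0,0,0]},{"offset":[0,-0.2,-0.14],"angular":[0,0,0]},{"offset":[0,-0.205,-0.133],"angular":[0,0,0]},{"offset":[0,-0.205,-0.117],"angular":[0,0,0]},{"offset":[0,-0.21,-0.107],"angular":[0,0,0]},{"offset":[0,-0.215,-0.098],"angular":[0,0,0]},{"offset":[0,-0.219,-0.088],"angular":[0,0,0]},{"offset":[0,-0.223,-0.078],"angular":[0,0,0]},{"offset":[0,-0.226,-0.068],"angular":[0,0,0]}]'
python3 -m handwheel '[{"offset":[0,-0.229,-0.058],"angular":[0,0,0]},{"offset":[0,-0.231,-0.048],"angular":[0,0,0]},{"offset":[0,-0.233,-0.037],"angular":[0,0,0]},{"offset":[0,-0.235,-0.027],"angular":[0,0,0]},{"offset":[0,-0.236,-0.016],"angular":[0,0,0]},{"offset":[0,-0.2,-0.005],"angular":[0,0,0]},{"offset":[0,0,0],"angular":[0,0,0]}]'; python3 go.py -1 -60 172
```

```text
clock: 15.45
tcp_pos: [0.5253, -0.161, 0.1694]
tcp_rot: [[0.117, 0.993, 0.004], [0.993, -0.117, -0.001], [-0.0, 0.004, -1.0]]
ft_force: [3.1, -3.5, 1.0]
gripper_width: 0.104
finger_force: 19.6
clock: 16.15
tcp_pos: [0.4963, -0.1574, 0.1727]
tcp_rot: [[0.117, 0.993, -0.0], [0.993, -0.117, -0.0], [-0.0, -0.0, -1.0]]
ft_force: [2.2, -2.5, 7.4]
gripper_width: 0.111
finger_force: 20.9
clk 16.15 local mm [ -0.3 -58.2 172.7] need units [-0.09 -0.03  0.04]
R in stand [[0.001, 1.0, -0.0], [1.0, -0.001, -0.0], [-0.0, -0.0, -1.0]] F [ 2.5 -2.3  7.4] w 0.11068622710333237
```

Near the stop. I'll press gently to −x until the force rises.

```bash
python3 -m handwheel '[{"offset":[0,-0.06,0],"angular":[0,0,0]},{"offset":[0,-0.06,0.02],"angular":[0,0,0]},{"offset":[0,0,0],"angular":[0,0,0]},{"offset":[0,0,0],"angular":[0,0,0]}]'; python3 go.py -1 -60 172
```

```text
clock: 16.55
tcp_pos: [0.4956, -0.1573, 0.1728]
tcp_rot: [[0.117, 0.993, 0.003], [0.993, -0.117, -0.001], [-0.0, 0.003, -1.0]]
ft_force: [3.2, -2.5, 6.8]
gripper_width: 0.108
finger_force: 20.9
clk 16.55 local mm [ -1.1 -58.3 172.8] need units [-0.09  0.    0.04]
R in stand [[0.001, 1.0, 0.003], [1.0, -0.001, -0.0], [-0.0, 0.003, -1.0]] F [ 3.5 -2.2  6.8] w 0.10807966891399627
```

```bash
python3 -m handwheel '[{"offset":[0,-0.06,0],"angular":[0,0,0]},{"offset":[0,-0.06,0],"angular":[0,0,0]},{"offset":[0,0,0],"angular":[0,0,0]},{"offset":[0,0,0],"angular":[0,0,0]}]'; python3 go.py -1 -60 172
```

```text
clock: 16.95
tcp_pos: [0.4956, -0.1573, 0.1728]
tcp_rot: [[0.118, 0.993, 0.008], [0.993, -0.118, -0.001], [-0.0, 0.008, -1.0]]
ft_force: [8.3, -2.4, 3.8]
gripper_width: 0.106
finger_force: 20.6
clk 16.95 local mm [ -1.1 -58.3 172.8] need units [-0.09  0.    0.04]
R in stand [[0.001, 1.0, 0.008], [1.0, -0.001, -0.0], [-0.0, 0.008, -1.0]] F [ 8.5 -1.5  3.8] w 0.10634346221132425
```

Solid stop at 8.5 N with no movement. I'll relax, release and lift clear.

```bash
python3 -m handwheel '[{"offset":[0,0.06,0],"angular":[0,0,0]},{"offset":[0,0,0],"angular":[0,0,0]}]'; python3 -m handwheel '[{"offset":[0,0,0],"angular":[0,0,0]},{"offset":[0,0,0],"angular":[0,0,0]},{"offset":[0,0,0],"angular":[0,0,0]},{"offset":[0,0,0],"angular":[0,0,0]},{"offset":[0,0,0],"angular":[0,0,0]},{"offset":[0,0,-0.5],"angular":[0,0,0]},{"offset":[0,0,-1],"angular":[0,0,0]},{"offset":[0,0,-1],"angular":[0,0,0]},{"offset":[0,0,-1],"angular":[0,0,0]},{"offset":[0,0,-1],"angular":[0,0,0]},{"offset":[0,0,-1],"angular":[0,0,0]},{"offset":[0,0,-1],"angular":[0,0,0]}]' -0.4; python3 tilt.py 7
python3 -c "
from h import *
import go
d=load('w7');crop(d,'w7c',100,0,500,300,2);
b=snap('top','t7')"
```

```text
clock: 17.15
tcp_pos: [0.4956, -0.1573, 0.1728]
tcp_rot: [[0.117, 0.993, 0.005], [0.993, -0.117, -0.001], [-0.0, 0.005, -1.0]]
ft_force: [5.9, -1.7, 5.2]
gripper_width: 0.105
finger_force: 20.8
clock: 18.35
tcp_pos: [0.4934, -0.1571, 0.3033]
tcp_rot: [[0.117, 0.993, 0.001], [0.993, -0.117, -0.0], [-0.0, 0.001, -1.0]]
ft_force: [0.7, -0.6, 0.3]
gripper_width: 0.699
finger_force: 0.0
clk 18.35 local mm [ -3.3 -58.3 303.3] need units [-0.08  3.48  7.75]
R in stand [[0.001, 1.0, 0.001], [1.0, -0.001, -0.0], [-0.0, 0.001, -1.0]] F [ 0.8 -0.5  0.3] w 0.698521192495248
lever tilt -0.0330453234029575 -0.014681900010107994
wrist rod (567, np.float32(0.68923753), 'z0', np.float32(87.99537))
  wall 1 (50, np.float32(0.019041395), 'z0', np.float32(112.86885))
  wall -1 (44, np.float32(0.14222673), 'z0', np.float32(112.242615))
  lane (2034, np.float32(0.0017440559), 'z0', np.float32(84.79998))
scene rod 3
  wall 1 1
  wall -1 0
  lane (99, np.float32(1.5010291), 'z0', np.float32(-332.3509))
```

View pics/w7c.png

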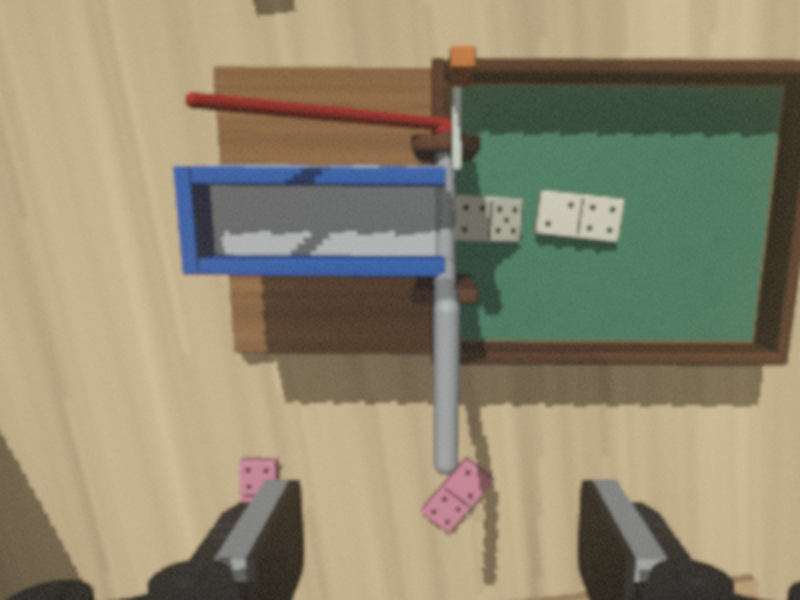

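The lane is empty and level (0.002), the clip is open (tab at (462,55)) and the rod is unchanged at 0.689. Both dominoes are in the tray at (488,218) and (580,216); one leans on the tray's rear wall and hasn't moved. Handing in.

```bash
python3 -c "
from workcell import arm
print(arm.close_job())"
```

```text
the job is handed in; nothing more can be done
None
```

The job is handed in at about 18.5 s, no verdict returned: clip fully open, box held over two seconds about 0.008 rad short of the pointer, then levelled and released, pointer unmoved; both dominoes are in the tray (one leaning on its rear wall), and the other table items were not re-measured.

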